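# Roll the kiln car through the drying hood and stop it on the standing line

## Robot

A 6-joint arm with a two-finger parallel gripper is mounted at the origin on the work surface. World frame = base frame: x ahead of the robot, y to its left, z up, the work surface at z = 0. Lengths are in m, angles in rad, forces in N, time in s.
With the tool pointing down it reaches from about 0.275 to 0.75 m from the base axis. Payload 10.2 kg.
Tool frame: the origin (TCP) lies midway between the tips of the shut fingers; the grasp point (between the pads) lies 19 mm behind it; z points along the fingers, y is the line along which they close (so a half turn about z gives the same grasp; the last joint's range is limited). The gripper opens to 85 mm and grips with 20 to 120 N. Pads are 22 mm wide; open, the fingers measure 114 mm over their backs; the gripper's body (76 mm by 85 mm) begins 54 mm behind the grasp point. The pads swing forward as they close: fully open they stand 13 mm farther back than shut.
Start: joints at [-1.542, 0.313, 1.498, -0, 1.331, -0.223], TCP at [0.131, -0.508, 0.209] pointing down, gripper open.
Joint ranges: [-2.94, 2.94], [-0.97, 2.17], [0.19, 2.56], [-1.23, 4.37], [0.02, 3.11], [-2.88, 2.88]. Speed limits (rad/s): [2.39, 2.39, 3.01, 3.14, 3.14, 3.14].

## Interface

Orientations are given as a unit quaternion [x, y, z, w].
In Python, from rig import manip, vision gives the robot as it stands.
- The arm moves only by the tool send_rows, never from a script. Its arguments are lists of equal length, an entry for each row: "xyz": the shift along the tool's x, y, z in cm, a list of three; "angular": the turn, a rotation vector about the tool's x, y, z in rad, a list of three. A call has 1 to 12 rows; each row is the pose to reach, as a shift and turn from the pose commanded when the call began, along the tool's axes at that moment; what a row does not reach only later rows make up. A row lasts 1/10 s, in which the tool goes at most 50 mm and 8.59 degrees, less where a joint would pass 70% of its speed; a pose out of reach is approached as far as the arm can. A call with a gripper value outside its range is refused whole. "jaw" is the closure, from -1 (fully open) to 1 (shut), set as the call begins (left out, the last holds). The fingers move at their own pace and stop on an object; "squeeze" is the grip in N (left out, the last holds). Time passes only in rows, so rows that repeat a pose let the fingers close. It gives the time, the measured TCP pose, the force, the opening and the grip force at its end, in the units of the state.
- manip.read_state(): the state, without advancing time (a new reading comes with each control period).
- vision.grab_frame(name): name is "scene" or "top" or "wrist"; returns (picture, depth): 400x640x3 uint8, red, green, blue; 400x640 float32, m along the optical axis (not along the pixel's ray), 0 where there is no reading.
- vision.camera_model(name): a dict with "mtx" (3x3 intrinsics, pixels), "k1" (the pictures are not rectified: a ray, as slopes to the right and down, at radius r is drawn at 1 + k1 r^2 times it, then the intrinsics apply), "view" (4x4, takes a point from world to camera coordinates). Camera axes: x right, y down, z forward; pixel columns grow to the right and rows downward; lengths in m; the calibration is good to about 2 mm. A picture is of the moment at which its call begins: read the wrist's pose just before it. camera_model takes no time and is no camera call; for the wrist camera it gives the pose at the moment of the call.
- manip.job_done(): hands the job in; it is judged then, once.
The state is a dict: "time_s": time; "joint_pos": joint angles; "qd": joint speeds; "joint_torque": joint torques, N m; "tool_pos": TCP position; "tool_rot": TCP orientation; "wrist_force": force on the tool from outside, world axes, zero at the start; "torque": the same for the moment, N m; "opening": opening from 0.0 (shut) to 1.0 (fully open); "grasp_force": force on a finger pad.
Only numpy, scipy, OpenCV 4.12 (cv2) and the standard library are available. Lean on these libraries where they do the work, as an engineer would, in place of code of your own. Each camera call takes 0.05 s, during which the arm holds its last target. There are 200 camera calls.

## Task

Roll the kiln car with its load of green mugs along the track, through under the drying hood, and bring it to rest with the front edge of its deck level with the standing line beyond the hood. Push and brake it gently on its sprung end buffers, keep every mug standing untouched in its place, and do not let the car run against the end stops; then take the hand away and leave the car standing there. Do not knock the hood, nor the tall mug and the kiln prop that stand beside the track.

Things in the scene. Friction and masses are not known exactly. Their poses are not given: they have to be found in the camera images.
- track: Straight level track of two steel rails 150 mm apart on thin sleepers, 980 mm long, rail tops 18 mm above the table, fixed. Origin on the table on the centre line; y runs along the rails in the direction of travel (roughly the robot's left), x across, z up. Its place and heading (up to 0.06 rad) differ from run to run.
- hood: Drying hood bridging the track, fixed: roof 300 mm across the track, 150 mm long along it, underside 192 mm and top 224 mm high, on four legs 20 mm square 138 mm either side of the centre line. Origin on the table under the roof's middle, axes as the track's. Car and mugs (rims at 186 mm) pass under, a hand does not: it must let the car roll on, cross over the roof and meet the car beyond.
- stops: Two fixed end stops, one on each rail (36 mm wide, 64 mm high, 75 mm either side of the centre line, rubber faces towards the car). The middle 114 mm between them is free for the buffer and a hand. Origin on the table, on the centre line in the plane of the rubber faces, axes as the track's. The car strikes them when car_front comes level with this. The line lies 55 to 105 mm before them.
- mark: The standing line, fixed, elsewhere along the track in each run: a bright aluminium strip 12 mm wide across the track with an upright plate 80 mm high at each end, 128 mm either side of the centre line. Origin on the table, middle of the strip, axes as the track's. With the car here its rear end is still at the hood, where no hand can push it.
- car: Kiln car: firebrick deck 200 mm wide, 216 mm long, top 96 mm high, with a shelf 190 x 170 x 10 mm on it. Origin at table level under its middle, axes as the track's; rolls only along y. All moving: 5.2 kg nominal with its four 0.25 kg mugs (car's own 4.2 kg hidden, 0.65 to 1.5 times). Rolling drag 0.02 N + 0.06 N s/m: slows by only some 0.005 m/s each second. Starts at rest at the hood's entry.
- car_front (a point): Middle of the deck's front edge (outer face of the front steel end beam, 108 mm from the car's origin towards +y), 64 mm above the table: this comes level with the line.
- car_rear (a point): The same at the rear, 108 mm from the car's origin towards -y.
- buffer_front_face (a point): Middle of the front buffer's rubber face. A solid steel block 114 mm wide, 44 to 84 mm above the table, sliding in the end beam on a spring: unpressed its face stands 145 mm from the car's origin (37 mm out of the beam), travel 32 mm, 120 N/m, no preload, hardly any damping: a car that runs against a hand held still is thrown back.
- buffer_rear_face (a point): The same at the rear: unpressed 145 mm behind the car's origin, 120 N/m, 32 mm travel.
- mug0: Unfired straight cup without handle, 72 mm diameter, 80 mm high (rim 186 mm above the table), standing loose on the car's shelf, 46 mm across and 41 mm along the track from its middle. Origin at the centre of its foot.
- mug1: As mug0, another corner of the shelf.
- mug2: As mug0, another corner of the shelf.
- mug3: As mug0, another corner of the shelf.
- tall_mug: Bystander: loose mug with a handle, 82 mm diameter, 105 mm high, on the table between robot and track. Origin under its foot.
- prop: Bystander: loose kiln prop, upright cylinder 42 mm diameter, 100 mm high, on the table between robot and track. Origin under its foot.
There are look-alikes about, which are no part of the job. Leave any blue or yellow look-alike of the mug1 alone.

How it is judged:
By the outcome, as a careful person would: the job done as asked, in the order asked, and still so for the second after the job is handed in, with the robot touching nothing.
It also fails if it takes over 43 s, if anything falls off the work surface, if the arm or the gripper's body presses on something with over 40 N, if the wrist force passes 120 N, or if a joint passes its speed limit or range.

## Working session

There is one attempt and no reset: what is moved stays moved. The work goes in short steps, Python scripts to look and compute and a tool call to move; the robot and the scene stay as the last step left them, time stands still between calls to the robot, and variables do not carry over. Pictures are saved under pics/ and viewed, at most 10 in all, crops included, and the job is handed in when it is done.

Besides the shell and the picture viewer there is one more tool, called after "Request:" by a JSON object that holds its "method" and its "body", one argument or row to a line. send_rows: Moves the arm, as the interface text tells. Its arguments: {"type":"object","properties":{"xyz":{"type":"array"},"angular":{"type":"array"},"jaw":{"type":"number"},"squeeze":{"type":"number"}},"required":["xyz","angular"]}

```bash
mkdir -p pics
cat > h.py <<'E'
import numpy as np, cv2
from rig import manip, vision
def ray(name,uv,m=None):
    m=m or vision.camera_model(name); K=np.array(m["mtx"]);V=np.array(m["view"])
    uv=np.atleast_2d(np.float64(uv))
    p=cv2.undistortPoints(uv[:,None],K,np.array([m["k1"],0,0,0.]))[:,0]
    R=V[:3,:3];o=-R.T@V[:3,3]
    return o,np.c_[p,np.ones(len(p))]@R
def onplane(name,uv,z,m=None):
    o,d=ray(name,uv,m); return o+d*((z-o[2])/d[:,2])[:,None]
def cloud(name,dep,m=None):
    vs,us=np.mgrid[0:400,0:640]; o,d=ray(name,np.c_[us.ravel(),vs.ravel()],m)
    P=o+d*dep.reshape(-1,1); return P.reshape(400,640,3)
def save(name,f):
    im,d=vision.grab_frame(name); cv2.imwrite(f"pics/{f}.png",im[:,:,::-1]); np.savez(f"{f}.npz",im=im,d=d); return im,d
E
ls
python3 - <<'E'
from h import *
print(manip.read_state())
for n in ("scene","top"):
    save(n,n+"0"); m=vision.camera_model(n); print(n,m)
a=cv2.imread("pics/scene0.png");b=cv2.imread("pics/top0.png")
E
```

```text
h.py
pics
{'time_s': 0.0, 'joint_pos': array([-1.54243121e+00,  3.13467478e-01,  1.49843823e+00,  3.61606752e-06,
        1.33098173e+00, -2.23426819e-01]), 'qd': array([-1.53920813e-03,  1.23788190e-03, -9.69040014e-04, -3.58396408e-04,
       -2.21802407e-04, -9.66844314e-05]), 'joint_torque': array([ 5.63073227e-04, -4.12268829e+01, -2.59742171e+01, -1.26349278e-04,
        4.15743707e-03, -2.75885490e-06]), 'tool_pos': array([ 0.1307658 , -0.50816494,  0.20882572]), 'tool_rot': array([ 9.92085410e-01,  1.25563209e-01,  6.47881139e-05, -6.44142409e-04]), 'wrist_force': array([ 0.27506052, -0.8383705 , -0.26032411]), 'torque': array([-0.01083197,  0.01251817, -0.0253099 ]), 'grasp_force': 0.0, 'opening': 0.9955413526525221}
scene {'mtx': array([[471.4258745 ,   0.        , 325.66422515],
       [  0.        , 471.4258745 , 199.7039947 ],
       [  0.        ,   0.        ,   1.        ]]), 'k1': 0.047472477928092505, 'view': array([[ 0.6595931 ,  0.75147745,  0.01478447, -0.22604738],
       [ 0.63734141, -0.54876969, -0.54096927, -0.28546053],
       [-0.39841294,  0.36624236, -0.8409124 ,  1.86423796],
       [ 0.        ,  0.        ,  0.        ,  1.        ]])}
top {'mtx': array([[451.55904026,   0.        , 321.88467181],
       [  0.        , 451.55904026, 199.9132912 ],
       [  0.        ,   0.        ,   1.        ]]), 'k1': -0.10988424184889843, 'view': array([[ 0.0272435 , -0.99958531, -0.00932755, -0.07443896],
       [-0.98843748, -0.02554497, -0.14946174,  0.44906862],
       [ 0.14916148,  0.01329156, -0.98872351,  1.37444451],
       [ 0.        ,  0.        ,  0.        ,  1.        ]])}
```

View pics/scene0.png

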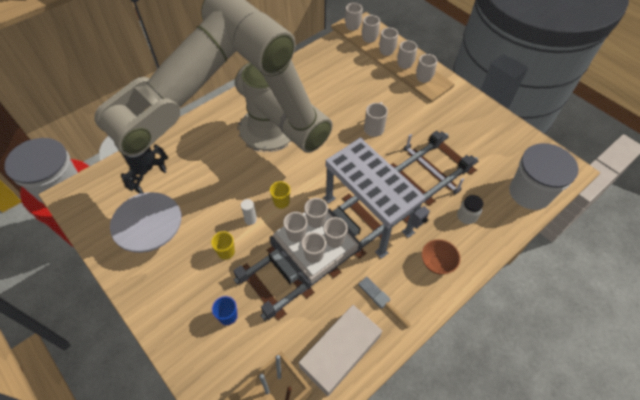

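View pics/top0.png

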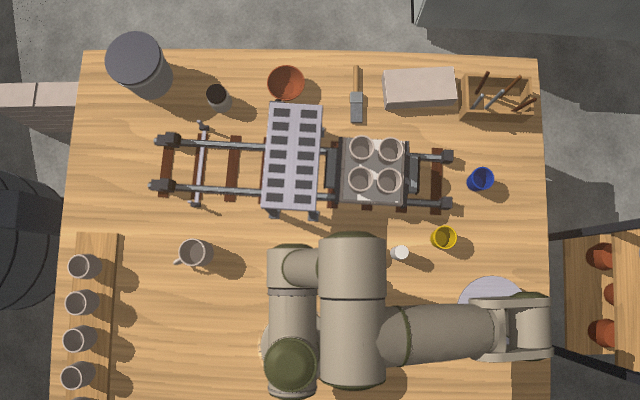

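The scene view shows the car with four mugs at about (316,230), ahead of the hood (375,180), with the line at (435,165) and the stops at (455,150). In the top view the car is at (373,170), the hood at (292,157), the line at (200,165), the stops at (163,140) and (160,186), the prop at (400,253) and the tall mug at (193,253). The blue and yellow cups are off the car, and the four pale mugs on it are the load.

```bash
cat > m.py <<'E'
from h import *
f=np.load("top0.npz"); im,d=f["im"],f["d"]; P=cloud("top",d); Z=P[...,2]
ok=d>0
def rect(mask,name,win):
    m=np.zeros_like(mask); u0,v0,u1,v1=win; m[v0:v1,u0:u1]=mask[v0:v1,u0:u1]; m&=ok
    pts=P[m]; r=cv2.minAreaRect(pts[:,:2].astype(np.float32))
    print(name,len(pts),"med z %.4f"%np.median(pts[:,2]),np.round(r[0],4),np.round(r[1],4),round(r[2],2)); return pts
rect((Z>.205)&(Z<.24),"hood",(250,90,335,225))
for n,w in (("stopA",(148,130,185,152)),("stopB",(145,174,180,198))): rect((Z>.05)&(Z<.075),n,w)
rect((Z>.085)&(Z<.104),"deck",(330,130,415,210))
rect((Z>.1),"mugs",(338,130,412,200))
rect((Z>.05)&(Z<.09),"bufrear",(404,140,450,205))
rect((Z>.05)&(Z<.09),"buffront",(322,140,342,205))
rect((Z>.05)&(Z<.1),"plateA",(190,118,212,140))
rect((Z>.05)&(Z<.1),"plateB",(185,190,208,212))
rect((Z>.04),"tall",(165,232,215,275))
rect((Z>.04),"prop",(385,240,412,265))
# rails
for n,w in (("railA",(205,125,262,165)),("railB",(205,170,262,205))):
    p=rect((Z>.013)&(Z<.024),n,w); vx,vy,x0,y0=cv2.fitLine(p[:,:2].astype(np.float32),cv2.DIST_HUBER,0,.001,.001).ravel(); print(n,vx,vy,np.arctan2(-vx*np.sign(vy),abs(vy)),x0,y0)
h=im.astype(int); 
cv2.imwrite("pics/crop1.png",cv2.resize(im[90:230,130:470,::-1],None,fx=2.35,fy=2.35,interpolation=cv2.INTER_CUBIC))
E
python3 m.py
```

```text
hood 5721 med z 0.2252 [0.5456 0.0215] [0.1484 0.3004] 87.79
stopA 160 med z 0.0645 [0.6356 0.4199] [0.0356 0.0437] 2.24
stopB 167 med z 0.0645 [0.4845 0.4246] [0.0443 0.0371] 88.5
deck 1416 med z 0.0931 [ 0.5364 -0.2117] [0.259  0.2003] 88.08
mugs 3560 med z 0.1133 [ 0.5361 -0.2112] [0.19   0.1883] 88.21
bufrear 716 med z 0.0828 [ 0.5342 -0.3832] [0.1488 0.198 ] 88.92
buffront 622 med z 0.0846 [ 0.5342 -0.0917] [0.1908 0.0551] 1.37
plateA 25 med z 0.0693 [0.6852 0.3312] [0.0149 0.0063] 82.5
plateB 21 med z 0.0712 [0.4305 0.3407] [0.0142 0.0061] 83.9
tall 475 med z 0.0865 [0.2762 0.3286] [0.1054 0.0825] 86.39
prop 223 med z 0.1000 [ 0.2841 -0.2495] [0.0409 0.1444] 10.97
railA 262 med z 0.0183 [0.6268 0.2423] [0.2001 0.0713] 69.93
railA 0.08294978 0.9965537 -0.08304521 0.6254811 0.21059947
railB 227 med z 0.0182 [0.4784 0.2223] [0.0262 0.1825] 1.29
railB 0.03262735 0.9994676 -0.03263314 0.4785925 0.2206658
```

View pics/crop1.png

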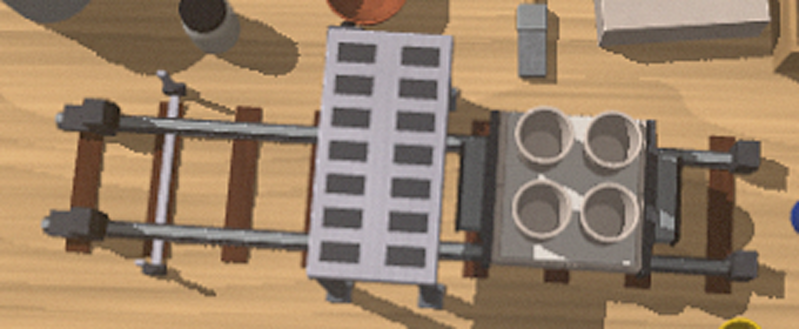

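```bash
cat > tk.py <<'E'
from h import *
A=.0375; U=np.array([np.sin(A),np.cos(A)]); N=np.array([np.cos(A),-np.sin(A)]); T0=.544
def st(P): return P[...,0]*U[0]+P[...,1]*U[1], P[...,0]*N[0]+P[...,1]*N[1]-T0
def world(s,t,z): p=U*s+N*(t+T0); return np.array([p[0],p[1],z])
def proj(name,p,m=None):
    m=m or vision.camera_model(name); V=np.array(m["view"])
    q,_=cv2.projectPoints(np.float64(p).reshape(-1,1,3),cv2.Rodrigues(V[:3,:3])[0],V[:3,3],np.array(m["mtx"]),np.array([m["k1"],0,0,0.])); return q[:,0]
E
python3 - <<'E'
from tk import *
for n in("scene","top"):
    f=np.load(n+"0.npz");im,d=f["im"].astype(int),f["d"];P=cloud(n,d);S,T=st(P);Z=P[...,2]
    V=np.array(vision.camera_model(n)["view"]);print(n,"cam at",-V[:3,:3].T@V[:3,3])
    for nm,t0,t1,s0,s1 in(("side",.065,.092,-.42,-.03),("mid",-.04,.04,-.42,-.05),("side-",-.092,-.065,-.42,-.03)):
        m=(d>0)&(T>t0)&(T<t1)&(S>s0)&(S<s1)&(Z>.06)&(Z<.105)
        o=np.argsort(S[m]);s=S[m][o];z=Z[m][o]
        print(nm,[(round(np.median(z[(s>=a)&(s<a+.01)])*1e3),round(a*1e3)) for a in np.arange(s0,s1,.01) if ((s>=a)&(s<a+.01)).sum()>3], "ext",s[:3].round(4),s[-3:].round(4))
    # strip
    m=(d>0)&(abs(T)<.1)&(S>.31)&(S<.41)&(im.min(2)>140); print("strip",m.sum(),"z",np.median(Z[m]), "s",np.percentile(S[m],[3,50,97]))
    m=(d>0)&(abs(abs(T)-.075)<.015)&(S>.38)&(S<.5)&(Z>.055)&(Z<.07);print("stops s",np.percentile(S[m],[1,2,98]))
    print("mugs c", [np.round(np.median(x[(Z>.17)&(Z<.2)&(S<-.05)&(S>-.35)&(abs(T)<.12)]),4) for x in(S,T)], "rail T", [np.median(T[(abs(T-q)<.03)&(Z>.014)&(Z<.023)&(S>.15)&(S<.4)]) for q in(-.075,.075)])
E
```

```text
scene cam at [ 1.07377163 -0.66954549  1.41657744]
side [(84, -310), (89, -300), (95, -290), (104, -280), (104, -270), (104, -260), (104, -250), (104, -240), (104, -230), (104, -220), (104, -210), (103, -200), (102, -190), (103, -180), (104, -170), (103, -160), (102, -150), (104, -140), (103, -130), (105, -120), (96, -110), (90, -100)] ext [-0.3057 -0.3055 -0.3052] [-0.09   -0.0896 -0.0894]
mid [(77, -350), (83, -340), (83, -330), (83, -320), (88, -310), (89, -300), (97, -290), (104, -280), (104, -270), (103, -260), (103, -190), (104, -180), (104, -130), (97, -110), (89, -100), (87, -90), (82, -80), (82, -70), (83, -60)] ext [-0.3424 -0.3422 -0.3421] [-0.0513 -0.0504 -0.0504]
side- [(85, -310), (89, -300), (98, -290), (104, -280)] ext [-0.3051 -0.305  -0.3047] [-0.1734 -0.1707 -0.0878]
strip 60 z 0.008056500476400497 s [0.34774803 0.35369409 0.360223  ]
stops s [0.4142115  0.415099   0.46137663]
mugs c [np.float64(-0.2037), np.float64(0.0111)] rail T [np.float64(-0.07510963715990338), np.float64(0.07596358000150905)]
top cam at [ 0.24089004 -0.08120516  1.42536984]
side [(88, -300), 
[... 415 characters left out ...]
97, -110), (91, -100), (88, -90), (83, -80), (83, -70), (83, -60)] ext [-0.3373 -0.3372 -0.3371] [-0.0502 -0.0501 -0.05  ]
side- [(88, -300), (94, -290), (98, -280), (104, -270), (104, -260), (104, -250), (103, -240), (104, -230), (103, -220), (104, -210), (103, -200), (103, -190), (104, -180), (103, -170), (103, -160), (103, -150), (104, -140), (103, -130), (103, -120), (98, -110), (93, -100), (88, -90)] ext [-0.299  -0.2988 -0.2987] [-0.0844 -0.0842 -0.084 ]
strip 274 z 0.011047804901706648 s [0.31568109 0.35704939 0.37646206]
stops s [0.42213044 0.42244622 0.46424377]
mugs c [np.float64(-0.198), np.float64(0.0111)] rail T [np.float64(-0.07436717681709562), np.float64(0.07399462571657728)]
```

Request:
{"method": "send_rows", "body": {
  "xyz": [
    [4, 0, 0],
    [8.5, 0, 0],
    [13, 0, 0],
    [17.5, 0, 0],
    [22, 0, 0],
    [26.5, 0, 0],
    [31, 0, 0],
    [35.5, 0, 0],
    [39, 0, 0],
    [41.1, 0, 0],
    [41.1, 0, 0]
  ],
  "angular": [
    [0, 0, -0.13],
    [0, 0, -0.26],
    [0, 0, -0.39],
    [0, 0, -0.52],
    [0, 0, -0.65],
    [0, 0, -0.78],
    [0, 0, -0.91],
    [0, 0, -1.04],
    [0, 0, -1.17],
    [0, 0, -1.282],
    [0, 0, -1.282]
  ],
  "jaw": 1
}}

```text
time_s: 1.2
tool_pos: [0.5308, -0.4046, 0.2081]
tool_rot: [0.718, 0.696, 0.0, -0.001]
wrist_force: [-0.2, -0.5, -0.2]
opening: 0.002
grasp_force: 0.0
```

Request:
{"method": "send_rows", "body": {
  "xyz": [
    [0, 0, 3],
    [0, 0, 6.5],
    [0, 0, 10],
    [0, 0, 13],
    [0, 0, 15],
    [0, 0, 15.3],
    [0, 0, 15.3]
  ],
  "angular": [
    [0, 0, 0],
    [0, 0, 0],
    [0, 0, 0],
    [0, 0, 0],
    [0, 0, 0],
    [0, 0, 0],
    [0, 0, 0]
  ]
}}

```text
time_s: 1.9
tool_pos: [0.5283, -0.4064, 0.0566]
tool_rot: [0.721, 0.693, -0.0, -0.0]
wrist_force: [-0.1, 0.0, 0.6]
opening: 0.005
grasp_force: 0.0
```

Run:
```python
from tk import *
print(manip.read_state()["tool_pos"])
ims=[]
for n in("wrist","scene"):
    im,d=save(n,n+"1");ims.append(im)
    if n=="wrist": m=vision.camera_model(n);V=np.array(m["view"]);print(-V[:3,:3].T@V[:3,3],V[2,:3]); print("tips px",proj(n,manip.read_state()["tool_pos"],m))
cv2.imwrite("pics/c2.png",np.hstack([cv2.resize(ims[0],(480,300)),ims[1][160:310,200:360].repeat(2,0).repeat(2,1)])[:,:,::-1])
```

```text
[ 0.52827096 -0.40643501  0.05663567]
[ 0.53096576 -0.33771448  0.22182704] [-0.00951815 -0.27092221 -0.96255418]
tips px [[317.89564816 248.12122748]]
```

View pics/c2.png

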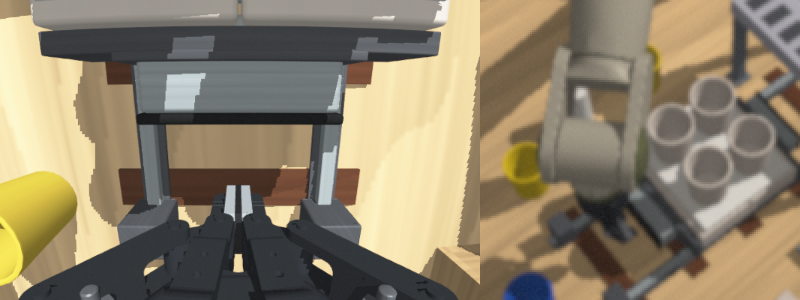

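The wrist view shows the rear buffer's dark rubber edge at about (240,118) in the scaled picture, with the shut fingertips below it at (240,190), centred. I'll raise the hand 1 cm and measure the face.

Run:
```python
from tk import *
f=np.load("wrist1.npz");im=f["im"].astype(int);m=vision.camera_model("wrist")
print(im[140:180:2,300].sum(1))
for v in(150,155,160,165,168): print(v,st(onplane("wrist",[300,v],.084,m)))
print(st(manip.read_state()["tool_pos"]))
```

```text
[353 353 350 321 307 199  76  99  82  83  76  79  81 328 391 394 392 390
 390 391]
150 (array([-0.33318637]), array([-0.00737956]))
155 (array([-0.33519966]), array([-0.00740544]))
160 (array([-0.33722735]), array([-0.00743171]))
165 (array([-0.33926976]), array([-0.00745836]))
168 (array([-0.34050242]), array([-0.00747454]))
(np.float64(-0.38665993982898417), np.float64(-9.460876754041614e-05))
```

Request:
{"method": "send_rows", "body": {
  "xyz": [
    [1, 0, -1],
    [1, 0, -1.1]
  ],
  "angular": [
    [0, 0, 0.007],
    [0, 0, 0.007]
  ]
}}

```text
time_s: 2.2
tool_pos: [0.5301, -0.3955, 0.0701]
tool_rot: [0.722, 0.692, 0.0, 0.002]
wrist_force: [-0.1, 0.4, 0.2]
opening: -0.001
grasp_force: 0.0
```

Request:
{"method": "send_rows", "body": {
  "xyz": [
    [0.3, 0, 0.2],
    [0.8, 0, 0.2],
    [1.3, 0, 0.2],
    [1.8, 0, 0.2],
    [2.3, 0, 0.2],
    [2.8, 0, 0.2],
    [3.3, 0, 0.2],
    [3.8, 0, 0.2],
    [4.3, 0, 0.2],
    [4.8, 0, 0.2]
  ],
  "angular": [
    [0, 0, 0],
    [0, 0, 0],
    [0, 0, 0],
    [0, 0, 0],
    [0, 0, 0],
    [0, 0, 0],
    [0, 0, 0],
    [0, 0, 0],
    [0, 0, 0],
    [0, 0, 0]
  ]
}}

```text
time_s: 3.2
tool_pos: [0.5313, -0.3477, 0.0654]
tool_rot: [0.722, 0.691, 0.0, -0.0]
wrist_force: [0.3, 0.1, -0.9]
opening: -0.002
grasp_force: 0.0
```

Request:
{"method": "send_rows", "body": {
  "xyz": [
    [0.5, 0, 0],
    [1.0, 0, 0],
    [1.5, 0, 0]
  ],
  "angular": [
    [0, 0, 0],
    [0, 0, 0],
    [0, 0, 0]
  ]
}}

```text
time_s: 3.5
tool_pos: [0.532, -0.3327, 0.0654]
tool_rot: [0.722, 0.691, 0.0, -0.0]
wrist_force: [0.9, -0.2, -0.3]
opening: 0.004
grasp_force: 0.0
```

```bash
cat > car.py <<'E'
from tk import *
def car(n="top",f="t"):
    t=manip.read_state()["time_s"]; im,d=vision.grab_frame(n); np.savez(f+".npz",im=im,d=d)
    P=cloud(n,d);S,T=st(P);Z=P[...,2]
    m=(d>0)&(abs(T)<.095)&(abs(T)>.062)&(S>-.36)&(S<.41)&(Z>.076)&(Z<.105)
    s=np.sort(S[m]); w=(d>0)&(abs(T)<.05)&(S>-.38)&(S<.415)&(Z>.07)&(Z<.105); b=np.sort(S[w])
    q=(d>0)&(abs(T)<.095)&(S>-.36)&(S<.4)&(Z>.17)&(Z<.191); r=S[q]
    out=dict(t=round(t,2),tcp=[round(float(x),4) for x in st(manip.read_state()["tool_pos"])])
    if len(s)>4: out.update(rear=s[2].round(4),front=s[-3].round(4))
    if len(b)>4: out["buf"]=(b[2].round(4),b[-3].round(4))
    if len(r): out["rims"]=np.percentile(r,[1,99]).round(4)
    print(n,out,np.round(manip.read_state()["wrist_force"],1)); return out
E
python3 - <<'E'
from car import *
car();car("scene","s");car();
E
```

```text
top {'t': 3.5, 'tcp': [-0.3118, 0.0001], 'rear': np.float64(-0.2108), 'front': np.float64(-0.0836), 'buf': (np.float64(-0.2139), np.float64(-0.0464)), 'rims': array([-0.2592, -0.1162])} [-0.4  0.7  0.3]
scene {'t': 3.55, 'tcp': [-0.3123, 0.0002], 'rear': np.float64(-0.3056), 'front': np.float64(-0.0879), 'buf': (np.float64(-0.3425), np.float64(-0.0512)), 'rims': array([-0.3267, -0.1217])} [-1.2  0.7 -0.3]
top {'t': 3.6, 'tcp': [-0.3127, 0.0001], 'rear': np.float64(-0.2083), 'front': np.float64(-0.0836), 'buf': (np.float64(-0.2117), np.float64(-0.0464)), 'rims': array([-0.2595, -0.1156])} [ 0.9  0.4 -1.4]
```

Run:
```python
from tk import *
im,d=save("wrist","w3"); s,_=save("scene","s3")
cv2.imwrite("pics/c3.png",np.hstack([cv2.resize(im,(480,300)),s[160:310,200:360].repeat(2,0).repeat(2,1)])[:,:,::-1])
f=np.load("wrist1.npz")
P=cloud("wrist",d);S,T=st(P);q=P[150:200:5,300];print(np.c_[S[120:330:10,300],T[120:330:10,300],P[120:330:10,300,2]].round(3))
```

```text
[[-0.247 -0.006  0.106]
 [-0.251 -0.006  0.107]
 [-0.254 -0.006  0.105]
 [-0.258 -0.006  0.108]
 [-0.262 -0.006  0.106]
 [-0.265 -0.006  0.105]
 [-0.269 -0.006  0.105]
 [-0.273 -0.006  0.105]
 [-0.277 -0.006  0.105]
 [-0.283 -0.007  0.096]
 [-0.288 -0.007  0.094]
 [-0.295 -0.008  0.087]
 [-0.3   -0.008  0.087]
 [-0.304 -0.008  0.089]
 [-0.305 -0.007  0.096]
 [-0.302 -0.007  0.114]
 [-0.302 -0.006  0.121]
 [-0.299 -0.006  0.133]
 [-0.301 -0.005  0.136]
 [-0.301 -0.005  0.142]
 [-0.296 -0.005  0.154]]
```

View pics/c3.png

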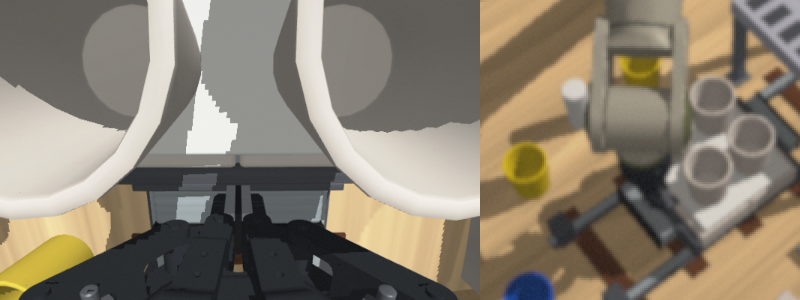

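The wrist view shows the fingers, about (240,220), at or inside the buffer block, and the scene crop shows the hand close to the beam. Neither shows the car moved. I'll check the buffer's position beside the fingers.

Run:
```python
from tk import *
f=np.load("w3.npz");d=f["d"];m=vision.camera_model("wrist");P=cloud("wrist",d,m);S,T=st(P)
for c in(205,215,430): print(c,[(r,)+tuple(np.round([S[r,c]*1e3,T[r,c]*1e3,P[r,c,2]*1e3]).astype(int)) for r in range(225,345,8)])
print(manip.read_state()["tool_pos"],manip.read_state()["time_s"],manip.read_state()["wrist_force"],manip.read_state()["joint_torque"])
f=np.load("s3.npz");P=cloud("scene",f["d"]);S,T=st(P);Z=P[...,2]
w=(abs(T)<.055)&(S>-.38)&(S<-.28)&(Z>.07)&(Z<.087)
for a in np.arange(-.055,.055,.01):
    k=w&(T>a)&(T<a+.01); print(round(a,3),k.sum(),S[k].min().round(4) if k.any() else None)
```

```text
205 [(225, np.int64(-292), np.int64(-49), np.int64(88)), (233, np.int64(-296), np.int64(-50), np.int64(88)), (241, np.int64(-300), np.int64(-50), np.int64(88)), (249, np.int64(-304), np.int64(-51), np.int64(88)), (257, np.int64(-311), np.int64(-54), np.int64(81)), (265, np.int64(-315), np.int64(-54), np.int64(80)), (273, np.int64(-351), np.int64(-78), np.int64(19)), (281, np.int64(-357), np.int64(-78), np.int64(18)), (289, np.int64(-364), np.int64(-79), np.int64(18)), (297, np.int64(-370), np.int64(-80), np.int64(18)), (305, np.int64(-301), np.int64(-34), np.int64(139)), (313, np.int64(-301), np.int64(-33), np.int64(143)), (321, np.int64(-301), np.int64(-32), np.int64(148)), (329, np.int64(-301), np.int64(-31), np.int64(151)), (337, np.int64(-301), np.int64(-30), np.int64(154))]
215 [(225, np.int64(-293), np.int64(-45), np.int64(87)), (233, np.int64(-296), np.int64(-45), np.int64(88)), (241, np.int64(-300), np.int64(-46), np.int64(88)), (249, np.int64(-304), np.int64(-46), np.int64(88)), (257, np.int64(-310), np.int64(-49), np.int64(82)), (265, np.int64(-314), np.int64(-49), np.int64
[... 925 characters left out ...]
8), np.int64(18)), (297, np.int64(-371), np.int64(79), np.int64(18)), (305, np.int64(-301), np.int64(34), np.int64(140)), (313, np.int64(-300), np.int64(32), np.int64(145)), (321, np.int64(-302), np.int64(32), np.int64(147)), (329, np.int64(-300), np.int64(30), np.int64(152)), (337, np.int64(-302), np.int64(30), np.int64(153))]
[ 0.53199571 -0.33326455  0.06543016] 3.75 [-0.76943972 -0.22906878 -0.70862468] [ 2.47287825e-01 -5.45446193e+01 -2.36569351e+01  7.28810628e-03
  3.98196193e-03  2.65532974e-03]
-0.055 23 -0.3414
-0.045 27 -0.3414
-0.035 25 -0.3406
-0.025 23 -0.3419
-0.015 19 -0.3416
-0.005 17 -0.342
0.005 28 -0.3416
0.015 35 -0.3414
0.025 35 -0.341
0.035 34 -0.3428
0.045 49 -0.3417
```

Run:
```python
from tk import *
f=np.load("wrist1.npz");d=f["d"];m=vision.camera_model("wrist");P=cloud("wrist",d,m)
D=np.array([0.53199571,-0.33326455,0.06543016])-np.array([.52827,-.406435,.056636])
for c in(296,308,330,342):
  print(c,[(r,)+tuple((np.round((P[r,c]-D)*1e3-np.array([528.3,-406.4,56.6]))).astype(int).tolist()) for r in range(240,345,8)])
```

```text
296 [(240, -16, -16, -53), (248, -16, -22, -54), (256, -16, -27, -53), (264, -9, 7, 34), (272, -8, 8, 42), (280, -8, 8, 49), (288, -7, 14, 66), (296, -7, 12, 68), (304, -6, 13, 73), (312, -6, 13, 78), (320, -5, 18, 89), (328, -5, 18, 93), (336, -5, 18, 95), (344, -4, 18, 98)]
308 [(240, -7, -16, -54), (248, -4, 12, 28), (256, -4, 12, 36), (264, -3, 12, 44), (272, -3, 11, 50), (280, -3, 12, 57), (288, -3, 12, 63), (296, -3, 13, 69), (304, -3, 12, 73), (312, -3, 12, 76), (320, -3, 9, 76), (328, -3, 2, 70), (336, -3, -1, 70), (344, -4, -4, 71)]
330 [(240, 8, -17, -53), (248, 6, 11, 26), (256, 5, 11, 36), (264, 5, 11, 43), (272, 5, 11, 50), (280, 5, 11, 56), (288, 4, 13, 65), (296, 4, 13, 69), (304, 4, 12, 74), (312, 4, 12, 78), (320, 4, 13, 82), (328, 4, 10, 83), (336, 4, 8, 82), (344, 4, -4, 71)]
342 [(240, 16, -17, -54), (248, 16, -23, -52), (256, 15, -28, -52), (264, 10, 6, 33), (272, 10, 8, 43), (280, 9, 7, 48), (288, 8, 13, 66), (296, 8, 13, 70), (304, 8, 12, 74), (312, 7, 12, 78), (320, 7, 17, 89), (328, 6, 17, 93), (336, 6, 17, 96), (344, 6, 18, 99)]
```

The fingertips end about 22 mm short of the nominal TCP, so they passed just above the buffer without touching it. I'll back off and come in lower.

Request:
{"method": "send_rows", "body": {
  "xyz": [
    [0, 0, -0.6],
    [-3, 0, -0.6],
    [-6, 0, -0.6],
    [-7, 0, -0.3],
    [-7, 0, 1],
    [-7, 0, 2],
    [-7, 0, 2],
    [-7, 0, 2]
  ],
  "angular": [
    [0, 0, 0],
    [0, 0, 0],
    [0, 0, 0],
    [0, 0, 0],
    [0, 0, 0],
    [0, 0, 0],
    [0, 0, 0],
    [0, 0, 0]
  ]
}}

```text
time_s: 4.55
tool_pos: [0.5291, -0.4021, 0.0451]
tool_rot: [0.722, 0.692, 0.0, -0.0]
wrist_force: [-0.6, 0.8, 0.4]
opening: -0.001
grasp_force: 0.0
```

Run:
```python
from tk import *
m=vision.camera_model("wrist");st0=manip.read_state()["tool_pos"];im,d=save("wrist","w4");P=cloud("wrist",d,m);S,T=st(P)
print(st0,st(st0),[S[160:176:3,290].round(4)])
for c in(308,314,328):
  print(c,[(r,)+tuple((np.round((P[r,c]-st0)*1e3)).astype(int).tolist()) for r in range(236,262,2)])
```

```text
[ 0.52909081 -0.40205697  0.04512219] (np.float64(-0.3819380520602102), np.float64(-0.00020755977091957423)) [array([-0.331 , -0.3322, -0.3333, -0.3341, -0.3352, -0.3361])]
308 [(236, -7, -11, -47), (238, -7, -10, -42), (240, -7, -11, -41), (242, -7, -13, -41), (244, -7, -14, -41), (246, -7, -16, -43), (248, -4, 12, 28), (250, -4, 12, 29), (252, -4, 12, 32), (254, -4, 12, 34), (256, -4, 12, 36), (258, -3, 12, 39), (260, -3, 12, 40)]
314 [(236, -3, -9, -43), (238, -3, -11, -43), (240, -3, -12, -42), (242, -3, -13, -41), (244, -3, -14, -41), (246, -3, -15, -40), (248, -1, 12, 27), (250, -1, 11, 29), (252, -1, 12, 32), (254, -1, 12, 34), (256, -1, 12, 37), (258, -1, 12, 38), (260, -1, 12, 40)]
328 [(236, 6, -11, -46), (238, 6, -11, -42), (240, 6, -12, -40), (242, 6, -13, -41), (244, 6, -14, -41), (246, 6, -16, -41), (248, 5, 11, 28), (250, 5, 12, 31), (252, 5, 12, 32), (254, 5, 11, 34), (256, 5, 12, 36), (258, 5, 11, 37), (260, 4, 12, 40)]
```

Request:
{"method": "send_rows", "body": {
  "xyz": [
    [0, 0, 0.5],
    [0, 0, 0.9],
    [0.3, 0, 0.9],
    [0.8, 0, 0.9],
    [1.3, 0, 0.9],
    [1.8, 0, 0.9],
    [2.3, 0, 0.9],
    [2.8, 0, 0.9],
    [3.3, 0, 0.9],
    [3.8, 0, 0.9],
    [4.3, 0, 0.9],
    [4.8, 0, 0.9]
  ],
  "angular": [
    [0, 0, 0],
    [0, 0, 0],
    [0, 0, 0],
    [0, 0, 0],
    [0, 0, 0],
    [0, 0, 0],
    [0, 0, 0],
    [0, 0, 0],
    [0, 0, 0],
    [0, 0, 0],
    [0, 0, 0],
    [0, 0, 0]
  ]
}}

```text
time_s: 5.8
tool_pos: [0.531, -0.3549, 0.0365]
tool_rot: [0.723, 0.691, -0.0, 0.0]
wrist_force: [0.6, -0.7, 0.5]
opening: -0.001
grasp_force: 0.7
```

Run:
```python
from car import *
car()
```

```text
top {'t': 5.8, 'tcp': [-0.3339, -0.0], 'rear': np.float64(-0.293), 'front': np.float64(-0.0785), 'buf': (np.float64(-0.2441), np.float64(-0.0415)), 'rims': array([-0.2604, -0.1117])} [-0.3 -0.2  0.4]
```

Request:
{"method": "send_rows", "body": {
  "xyz": [
    [0.5, 0, 0],
    [1.0, 0, 0],
    [1.5, 0, 0],
    [2.0, 0, 0],
    [2.4, 0, 0]
  ],
  "angular": [
    [0, 0, 0],
    [0, 0, 0],
    [0, 0, 0],
    [0, 0, 0],
    [0, 0, 0]
  ]
}}

```text
time_s: 6.35
tool_pos: [0.5321, -0.3305, 0.0363]
tool_rot: [0.722, 0.691, 0.0, -0.0]
wrist_force: [-0.0, 0.3, 0.1]
opening: 0.0
grasp_force: 0.0
```

Run:
```python
from car import *
car();car("scene","s"); car()
```

```text
top {'t': 6.35, 'tcp': [-0.3098, 0.0002], 'rear': np.float64(-0.2529), 'front': np.float64(-0.0365), 'buf': (np.float64(-0.2373), np.float64(-0.0287)), 'rims': array([-0.2193, -0.0697])} [ 0.6  0.9 -0.6]
scene {'t': 6.4, 'tcp': [-0.3103, 0.0002], 'rear': np.float64(-0.2544), 'front': np.float64(-0.036), 'buf': (np.float64(-0.3232), np.float64(0.0003)), 'rims': array([-0.3208, -0.0709])} [ 0.   0.2 -0.5]
top {'t': 6.45, 'tcp': [-0.3107, 0.0002], 'rear': np.float64(-0.2443), 'front': np.float64(-0.0296), 'buf': (np.float64(-0.2385), np.float64(-0.029)), 'rims': array([-0.2097, -0.0613])} [ 0.3  0.2 -1.1]
```

Request:
{"method": "send_rows", "body": {
  "xyz": [
    [0, 0, -4.5],
    [0, 0, -9.5],
    [0, 0, -14.5],
    [1, 0, -19],
    [4, 0, -23],
    [8.5, 0, -24],
    [13.5, 0, -24],
    [18.5, 0, -24],
    [23.5, -0.1, -24],
    [28.5, -0.1, -24],
    [33.5, -0.2, -24],
    [38.5, -0.2, -24]
  ],
  "angular": [
    [0, 0, 0],
    [0, 0, 0],
    [0, 0, 0],
    [0, 0, 0],
    [0, 0, 0],
    [0, 0, -0.006],
    [0, 0, -0.006],
    [0, 0, -0.006],
    [0, 0, -0.006],
    [0, 0, -0.006],
    [0, 0, -0.006],
    [0, 0, -0.006]
  ]
}}

```text
time_s: 7.7
tool_pos: [0.5467, 0.0554, 0.2766]
tool_rot: [0.721, 0.693, 0.0, 0.0]
wrist_force: [-0.2, -0.5, 0.2]
opening: 0.003
grasp_force: 0.0
```

Run:
```python
from car import *
car();car("scene","s")
```

```text
top {'t': 7.7, 'tcp': [0.0826, -0.0003], 'rear': np.float64(-0.1402), 'front': np.float64(-0.0305), 'buf': (np.float64(-0.1768), np.float64(-0.0296)), 'rims': array([-0.1065, -0.0384])} [-0.3  6.3  0.5]
scene {'t': 7.75, 'tcp': [0.0791, 0.0001], 'rear': np.float64(-0.1432), 'front': np.float64(0.0049), 'buf': (np.float64(-0.1806), np.float64(0.0019)), 'rims': array([-0.1099, -0.039 ])} [ 0.9 -0.7  0.3]
```

Request:
{"method": "send_rows", "body": {
  "xyz": [
    [4, 0, 0],
    [9, 0, 0],
    [14, 0, 0],
    [19, 0, 0],
    [24, 0, 0],
    [27.5, 0, 1],
    [27.5, 0, 6],
    [27.5, 0, 11],
    [27.5, 0, 16],
    [27.5, 0, 20],
    [27.5, 0, 23],
    [27.5, 0, 24]
  ],
  "angular": [
    [0, 0, 0],
    [0, 0, 0],
    [0, 0, 0],
    [0, 0, 0],
    [0, 0, 0],
    [0, 0, 0],
    [0, 0, 0],
    [0, 0, 0],
    [0, 0, 0],
    [0, 0, 0],
    [0, 0, 0],
    [0, 0, 0]
  ]
}}

```text
time_s: 9.0
tool_pos: [0.5562, 0.3272, 0.033]
tool_rot: [0.721, 0.693, -0.003, -0.001]
wrist_force: [-0.0, 0.0, -0.6]
opening: 0.001
grasp_force: 0.0
```

Run:
```python
from car import *
car();car("scene","s")
im,d=save("wrist","w5");t,_=save("top","t5")
cv2.imwrite("pics/c5.png",np.hstack([cv2.resize(im,(480,300)),t[100:250,100:260].repeat(2,0).repeat(2,1)])[:,:,::-1])
```

```text
top {'t': 9.0, 'tcp': [0.348, -0.0002], 'rear': np.float64(-0.0395), 'front': np.float64(0.1743), 'buf': (np.float64(-0.076), np.float64(0.212)), 'rims': array([0.1214, 0.1422])} [-0.4  0.7 -1.4]
scene {'t': 9.05, 'tcp': [0.3485, 0.0007], 'rear': np.float64(-0.0446), 'front': np.float64(0.0047), 'buf': (np.float64(-0.0797), np.float64(0.3483)), 'rims': array([-0.0345,  0.3546])} [ 0.5 -0.2  0.1]
```

View pics/c5.png

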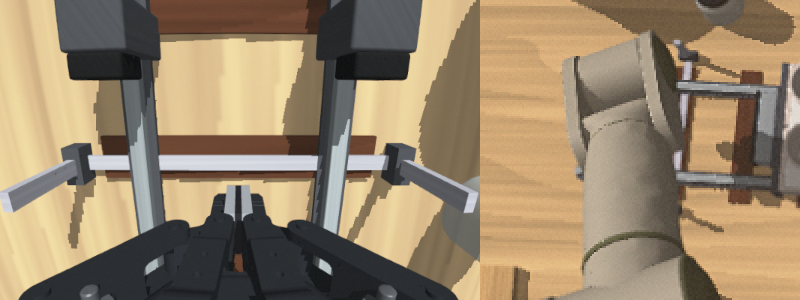

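The wrist picture shows the line strip at about row 162, the stops at the top and the hand centred between the rails. The top crop shows the car coming out from under the hood. The hand is now ahead of it.

Request:
{"method": "send_rows", "body": {
  "xyz": [
    [-0.3, 0, 0],
    [-0.7, 0, 0],
    [-1.1, 0, 0],
    [-1.5, 0, 0],
    [-1.5, 0, 0],
    [-1.5, 0, 0]
  ],
  "angular": [
    [0, 0, 0],
    [0, 0, 0],
    [0, 0, 0],
    [0, 0, 0],
    [0, 0, 0],
    [0, 0, 0]
  ]
}}

```text
time_s: 9.8
tool_pos: [0.5569, 0.3133, 0.0365]
tool_rot: [0.72, 0.693, 0.0, -0.0]
wrist_force: [0.4, 0.5, -0.1]
opening: 0.001
grasp_force: 0.0
```

Run:
```python
from car import *
car();
m=vision.camera_model("wrist");f=np.load("w5.npz");im,d=f["im"].astype(int),f["d"]
# wrist model has moved by -0.015 in s since w5: report raw at present pose
P=cloud("wrist",d,m);S,T=st(P);Z=P[...,2]
print("cam-tcp now",st(manip.read_state()["tool_pos"]))
for c in(150,180,200,250,380): 
    r=[v for v in range(195,240) if im[v,c].min()>170]; print(c,r[:1],r[-1:],S[r,c].mean().round(4),Z[r,c].mean().round(4))
k=(abs(abs(T)-.075)<.016)&(Z>.055)&(Z<.07)&(S>.36);print("stop",np.percentile(S[k],[1,3,50]))
```

```text
top {'t': 9.8, 'tcp': [0.3341, 0.0008], 'rear': np.float64(0.1354), 'front': np.float64(0.234), 'buf': (np.float64(0.135), np.float64(0.2704)), 'rims': array([0.1308, 0.2014])} [ 0.6 -0.  -0.8]
cam-tcp now (np.float64(0.33406140717114374), np.float64(0.0007552804026128568))
150 [208] [225] 0.3421 0.0075
180 [195] [199] 0.3569 0.0185
200 [] [] nan nan
250 [207] [226] 0.3421 0.0073
380 [207] [226] 0.3421 0.0075
stop [0.40571804 0.40657614 0.42522092]<stdin>:8: RuntimeWarning: Mean of empty slice.
  ret = ret.dtype.type(ret / rcount)
```

Request:
{"method": "send_rows", "body": {
  "xyz": [
    [0, 0, 0],
    [0, 0, 0],
    [0, 0, 0],
    [0, 0, 0],
    [0, 0, 0],
    [0.25, 0, 0],
    [0.7, 0, 0],
    [1.15, 0, 0],
    [1.6, 0, 0],
    [2.05, 0, 0],
    [2.5, 0, 0],
    [2.95, 0, 0]
  ],
  "angular": [
    [0, 0, 0],
    [0, 0, 0],
    [0, 0, 0],
    [0, 0, 0],
    [0, 0, 0],
    [0, 0, 0],
    [0, 0, 0],
    [0, 0, 0],
    [0, 0, 0],
    [0, 0, 0],
    [0, 0, 0],
    [0, 0, 0]
  ]
}}

```text
time_s: 11.05
tool_pos: [0.558, 0.3433, 0.0364]
tool_rot: [0.72, 0.694, 0.0, -0.0]
wrist_force: [-0.4, 0.4, 0.2]
opening: -0.002
grasp_force: 0.1
```

Request:
{"method": "send_rows", "body": {
  "xyz": [
    [0.45, 0, 0],
    [0.9, 0, 0],
    [1.35, 0, 0]
  ],
  "angular": [
    [0, 0, 0],
    [0, 0, 0],
    [0, 0, 0]
  ]
}}

```text
time_s: 11.35
tool_pos: [0.5585, 0.3568, 0.0364]
tool_rot: [0.72, 0.694, 0.0, -0.0]
wrist_force: [0.2, 1.0, -1.0]
opening: 0.001
grasp_force: 0.3
```

Run:
```python
from car import *
car();car("top","t6")
```

```text
top {'t': 11.35, 'tcp': [0.3781, 0.0006], 'rear': np.float64(0.1354), 'front': np.float64(0.3375), 'buf': (np.float64(0.1352), np.float64(0.3667)), 'rims': array([0.1526, 0.3033])} [1.1 1.5 0.7]
top {'t': 11.4, 'tcp': [0.3777, 0.0007], 'rear': np.float64(0.1353), 'front': np.float64(0.3372), 'buf': (np.float64(0.1355), np.float64(0.3672)), 'rims': array([0.1541, 0.3038])} [-0.8  1.1  0.4]
```

Request:
{"method": "send_rows", "body": {
  "xyz": [
    [2.0, 0, 0],
    [2.3, 0, 0]
  ],
  "angular": [
    [0, 0, 0],
    [0, 0, 0]
  ]
}}

```text
time_s: 11.65
tool_pos: [0.5592, 0.3804, 0.0364]
tool_rot: [0.72, 0.694, 0.0, -0.0]
wrist_force: [-0.1, -0.4, 0.3]
opening: 0.003
grasp_force: 0.0
```

Run:
```python
from car import *
for i in range(4): car("top","t7")
```

```text
top {'t': 11.65, 'tcp': [0.4008, 0.0005], 'rear': np.float64(0.1368), 'front': np.float64(0.3453), 'buf': (np.float64(0.1362), np.float64(0.3812)), 'rims': array([0.1605, 0.3084])} [ 0.2  0.1 -0.7]
top {'t': 11.7, 'tcp': [0.4001, 0.0006], 'rear': np.float64(0.1369), 'front': np.float64(0.3456), 'buf': (np.float64(0.1364), np.float64(0.3827)), 'rims': array([0.162 , 0.3108])} [-0.6  0.1 -0.1]
top {'t': 11.75, 'tcp': [0.3996, 0.0007], 'rear': np.float64(0.1367), 'front': np.float64(0.3465), 'buf': (np.float64(0.1359), np.float64(0.3831)), 'rims': array([0.1625, 0.3116])} [-0.7  0.1 -0.6]
top {'t': 11.8, 'tcp': [0.3994, 0.0008], 'rear': np.float64(0.1361), 'front': np.float64(0.3473), 'buf': (np.float64(0.1364), np.float64(0.3842)), 'rims': array([0.1643, 0.3131])} [-0.  -0.5  0.4]
```

Request:
{"method": "send_rows", "body": {
  "xyz": [
    [0, 0, 0],
    [0, 0, 0],
    [0.1, 0, 0],
    [0.2, 0, 0],
    [0.3, 0, 0],
    [0.4, 0, 0],
    [0.5, 0, 0],
    [0.6, 0, 0]
  ],
  "angular": [
    [0, 0, 0],
    [0, 0, 0],
    [0, 0, 0],
    [0, 0, 0],
    [0, 0, 0],
    [0, 0, 0],
    [0, 0, 0],
    [0, 0, 0]
  ]
}}

```text
time_s: 12.65
tool_pos: [0.5596, 0.3854, 0.0364]
tool_rot: [0.72, 0.694, -0.0, -0.0]
wrist_force: [-0.2, -0.0, 0.5]
opening: -0.003
grasp_force: 0.1
```

Run:
```python
from car import *
for i in range(2): car("top","t8")
```

```text
top {'t': 12.65, 'tcp': [0.4063, 0.0007], 'rear': np.float64(0.1434), 'front': np.float64(0.3622), 'buf': (np.float64(0.1374), np.float64(0.3965)), 'rims': array([0.1783, 0.3274])} [-0.7  0.4 -0.2]
top {'t': 12.7, 'tcp': [0.4062, 0.0007], 'rear': np.float64(0.1438), 'front': np.float64(0.3611), 'buf': (np.float64(0.1375), np.float64(0.3972)), 'rims': array([0.1782, 0.328 ])} [ 0.2 -0.   0.6]
```

Run:
```python
from car import *
for i in range(3): car("top","t8")
```

```text
top {'t': 12.75, 'tcp': [0.4061, 0.0007], 'rear': np.float64(0.1436), 'front': np.float64(0.361), 'buf': (np.float64(0.1378), np.float64(0.3966)), 'rims': array([0.178 , 0.3278])} [0.8 0.5 1.5]
top {'t': 12.8, 'tcp': [0.406, 0.0007], 'rear': np.float64(0.1441), 'front': np.float64(0.3614), 'buf': (np.float64(0.1371), np.float64(0.3971)), 'rims': array([0.1781, 0.3278])} [1.1 0.5 0.4]
top {'t': 12.85, 'tcp': [0.406, 0.0007], 'rear': np.float64(0.144), 'front': np.float64(0.3604), 'buf': (np.float64(0.1375), np.float64(0.3963)), 'rims': array([0.1779, 0.327 ])} [0.  0.3 0.3]
```

Run:
```python
from car import *
for i in range(6): car("top","t8")
```

```text
top {'t': 12.9, 'tcp': [0.406, 0.0007], 'rear': np.float64(0.1438), 'front': np.float64(0.362), 'buf': (np.float64(0.1375), np.float64(0.3969)), 'rims': array([0.1777, 0.3263])} [-0.8  0.2 -0. ]
top {'t': 12.95, 'tcp': [0.406, 0.0007], 'rear': np.float64(0.143), 'front': np.float64(0.3606), 'buf': (np.float64(0.1373), np.float64(0.3968)), 'rims': array([0.1771, 0.3263])} [0.6 0.8 0.3]
top {'t': 13.0, 'tcp': [0.4059, 0.0008], 'rear': np.float64(0.1429), 'front': np.float64(0.3602), 'buf': (np.float64(0.137), np.float64(0.3963)), 'rims': array([0.1772, 0.326 ])} [-0.4 -0.3 -0.1]
top {'t': 13.05, 'tcp': [0.406, 0.0008], 'rear': np.float64(0.1427), 'front': np.float64(0.3604), 'buf': (np.float64(0.1374), np.float64(0.3966)), 'rims': array([0.1764, 0.3263])} [ 0.4 -0.2  1.1]
top {'t': 13.1, 'tcp': [0.406, 0.0008], 'rear': np.float64(0.1425), 'front': np.float64(0.3598), 'buf': (np.float64(0.1372), np.float64(0.3965)), 'rims': array([0.1765, 0.3259])} [-0.1 -0.1 -0.4]
top {'t': 13.15, 'tcp': [0.406, 0.0008], 'rear': np.float64(0.1423), 'front': np.float64(0.3588), 'buf': (np.float64(0.1373), np.float64(0.3962)), 'rims': array([0.176 , 0.3258])} [-0.9  1.1 -1.2]
```

Run:
```python
from car import *
for i in range(6): car("top","t8")
```

```text
top {'t': 13.2, 'tcp': [0.406, 0.0008], 'rear': np.float64(0.1418), 'front': np.float64(0.3583), 'buf': (np.float64(0.1374), np.float64(0.396)), 'rims': array([0.176 , 0.3254])} [-0.8 -0.2 -1.2]
top {'t': 13.25, 'tcp': [0.406, 0.0008], 'rear': np.float64(0.1413), 'front': np.float64(0.3591), 'buf': (np.float64(0.1375), np.float64(0.396)), 'rims': array([0.1755, 0.3252])} [-0.3  0.1 -0.6]
top {'t': 13.3, 'tcp': [0.406, 0.0008], 'rear': np.float64(0.1416), 'front': np.float64(0.3591), 'buf': (np.float64(0.1373), np.float64(0.396)), 'rims': array([0.1754, 0.325 ])} [ 1.4  0.7 -1. ]
top {'t': 13.35, 'tcp': [0.406, 0.0008], 'rear': np.float64(0.1408), 'front': np.float64(0.3575), 'buf': (np.float64(0.137), np.float64(0.3951)), 'rims': array([0.1754, 0.3244])} [-0.5 -0.1 -0.6]
top {'t': 13.4, 'tcp': [0.406, 0.0008], 'rear': np.float64(0.1409), 'front': np.float64(0.3594), 'buf': (np.float64(0.1368), np.float64(0.3956)), 'rims': array([0.1746, 0.3237])} [ 0.6 -0.1 -0. ]
top {'t': 13.45, 'tcp': [0.406, 0.0008], 'rear': np.float64(0.1403), 'front': np.float64(0.3578), 'buf': (np.float64(0.1365), np.float64(0.3948)), 'rims': array([0.1747, 0.3231])} [ 0.6 -0.3  0.7]
```

Request:
{"method": "send_rows", "body": {
  "xyz": [
    [0, 0, 0],
    [0, 0, 0],
    [0, 0, 0],
    [0, 0, 0],
    [0, 0, 0],
    [0, 0, 0],
    [0, 0, 0],
    [0, 0, 0],
    [0, 0, 0],
    [0, 0, 0]
  ],
  "angular": [
    [0, 0, 0],
    [0, 0, 0],
    [0, 0, 0],
    [0, 0, 0],
    [0, 0, 0],
    [0, 0, 0],
    [0, 0, 0],
    [0, 0, 0],
    [0, 0, 0],
    [0, 0, 0]
  ]
}}

```text
time_s: 14.5
tool_pos: [0.5596, 0.3853, 0.0364]
tool_rot: [0.72, 0.694, 0.0, 0.0]
wrist_force: [-0.3, -0.4, -0.1]
opening: -0.002
grasp_force: 0.0
```

```bash
cat >> car.py <<'E'
def fine(k=4):
    import io,contextlib
    R=[]
    with contextlib.redirect_stdout(io.StringIO()):
        for i in range(k): o=car("top","t9"); R.append([o["t"],o["rear"]+.2155,o["front"],o["rims"][1]+.0324])
    R=np.array(R); print(R.mean(0).round(4),R.std(0).round(4))
E
python3 - <<'E'
from car import *
fine();
E
```

```text
[14.575   0.3528  0.3546  0.3527] [0.0559 0.0002 0.0005 0.0002]
```

Request:
{"method": "send_rows", "body": {
  "xyz": [
    [0.5, 0, -2],
    [0.5, 0, -6],
    [0.5, 0, -10],
    [0.5, 0, -14],
    [0.5, 0, -17],
    [0.5, 0, -18],
    [0.5, 0, -18],
    [0.5, 0, -18],
    [0.5, 0, -18]
  ],
  "angular": [
    [0, 0, 0],
    [0, 0, 0],
    [0, 0, 0],
    [0, 0, 0],
    [0, 0, 0],
    [0, 0, 0],
    [0, 0, 0],
    [0, 0, 0],
    [0, 0, 0]
  ]
}}

```text
time_s: 15.6
tool_pos: [0.5593, 0.39, 0.2142]
tool_rot: [0.72, 0.694, -0.002, -0.001]
wrist_force: [-0.1, -1.1, -0.2]
opening: -0.005
grasp_force: 0.0
```

Run:
```python
from car import *
fine();car("scene","s9")
m=vision.camera_model("wrist");print(st(manip.read_state()["tool_pos"]));im,d=save("wrist","w9");np.save("w9v.npy",m["view"])
P=cloud("wrist",d,m);S,T=st(P);Z=P[...,2]
k=(abs(T)>.062)&(abs(T)<.095)&(Z>.074)&(Z<.105)&(S>.3)&(S<.4)
print("wrist front",np.sort(S[k])[-40::8],k.sum()); k=(abs(T)<.05)&(Z>.074)&(Z<.09)&(S>.3)&(S<.41);print("face",np.sort(S[k])[-5:])
k=(abs(T)<.12)&(im.min(2)>160)&(Z<.03)&(Z>.0)&(abs(S-.357)<.03);print("strip",k.sum(),np.percentile(S[k],[5,50,95]),np.median(Z[k]))
k=(abs(abs(T)-.128)<.012)&(Z>.05)&(Z<.085)&(abs(S-.357)<.03);print("plates",k.sum(),np.percentile(S[k],[5,50,95]))
k=(abs(abs(T)-.075)<.016)&(Z>.055)&(Z<.07)&(S>.38);print("stops",np.percentile(S[k],[1,3]))
cv2.imwrite("pics/c9.png",im[:,:,::-1])
```

```text
[15.675   0.3528  0.3547  0.3526] [0.0559 0.0001 0.0006 0.0003]
scene {'t': 15.8, 'tcp': [0.411, 0.0007], 'rear': np.float64(0.1878), 'front': np.float64(0.3509), 'buf': (np.float64(0.1871), np.float64(0.3893)), 'rims': array([0.1665, 0.3183])} [ 0.7 -0.6  0.1]
(np.float64(0.41101561990865537), np.float64(0.0006548070245424586))
wrist front [0.3538397  0.3542428  0.35629576 0.35693119 0.35724168] 2694
face [0.39073772 0.39074305 0.39078598 0.39085556 0.39089224]
strip 935 [0.34990887 0.35790815 0.37700257] 0.007539299072959971
plates 535 [0.35093442 0.35802837 0.36250617]
stops [0.42119217 0.42216948]
```

View pics/c9.png

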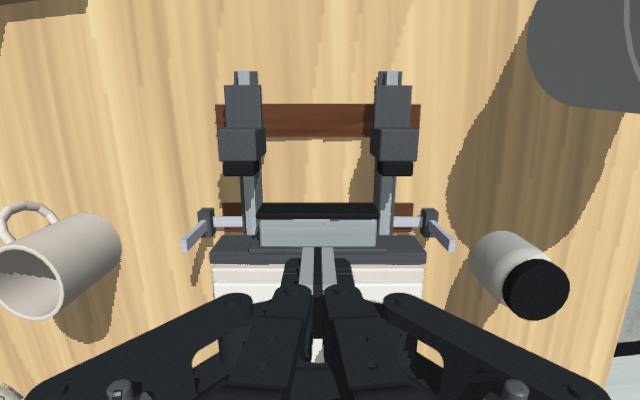

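The car is standing still. The wrist view (top edge of the beam at about row 238, strip at row 222) and both fixed cameras put its front edge about 3 mm short of the line's middle, which is still on the 12 mm strip. The mugs have not moved on the shelf, to within 1 mm. I'll raise the hand well clear and hand in.

Request:
{"method": "send_rows", "body": {
  "xyz": [
    [0, 0, -3],
    [0, 0, -6],
    [0, 0, -8],
    [0, 0, -8],
    [0, 0, -8],
    [0, 0, -8]
  ],
  "angular": [
    [0, 0, 0],
    [0, 0, 0],
    [0, 0, 0],
    [0, 0, 0],
    [0, 0, 0],
    [0, 0, 0]
  ]
}}

```text
time_s: 16.5
tool_pos: [0.5595, 0.3902, 0.2947]
tool_rot: [0.72, 0.694, -0.001, -0.0]
wrist_force: [-1.0, 0.8, -0.5]
opening: -0.0
grasp_force: 0.0
```

Run:
```python
from car import *
fine(3); print(manip.job_done())
```

```text
[16.55    0.3529  0.3548  0.3527] [0.0408 0.0002 0.0005 0.0002]
the job is handed in; nothing more can be done
None
```

The job is handed in: the car stands still beyond the hood with its front edge about 3 mm short of the middle of the standing line (by the cameras), all four mugs in place, the stops and hood not touched, and the hand clear.

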